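# Move the loose cover from the tin of blanks to the tin of finished pieces

## Task

Lift the loose cover off the covered tin and put it on the open one, right way up, pushed fully home. The wooden cheeks leave finger room on different sides of the two tins, so on the way set the cover down on the stone slab right way up, let go of it, and take it again by its other two sides. Set the cover down each time rather than dropping it, and leave the jar, the carton and the dish where they are.

Things in the scene. Friction and masses are not known exactly. Their poses are not given: they have to be found in the camera images.
- cover: loose rectangular tinplate cover (a shoebox-style lid), outside 62 mm along its x, 46 mm along its y, 24 mm high; open underneath, roof 3 mm, skirt walls 2.5 mm, inside 57 x 41 mm and 21 mm deep. Origin: centre of its underside (lower edge of the skirt), z up. About 70 g. At the start it sits on blank_tin.
- blank_tin: fixed tinplate tin on a dark wooden holder, covered at the start: 51 (x) x 35 mm (y), rim at z 53 mm. Wooden cheeks 12 mm thick, 44 mm wide, 72 mm high stand at its short ends (inner faces x = +-36 mm): here the cover can only be held by its long sides (across 46 mm, fingers at +-y). Base 98 x 60 x 8 mm. Origin: centre of the underside, on the bench. Seated cover: its origin at z 32 mm.
- finished_tin: fixed tin, same size (rim at z 53 mm), open, small wire rings inside, on a dark wooden holder. Cheeks 12 mm thick, 56 mm long, 72 mm high stand along its long sides (inner faces y = +-28 mm): here the cover can only be held by its short ends (across 62 mm, fingers at +-x). Base 72 x 82 x 8 mm. Origin: centre of the underside. Seated cover: long side along x, its origin at z 32 mm.
- slab: fixed flat greenish-grey stone slab, 130 x 130 x 15 mm, between the two tins. Origin: centre of its underside; its top is 15 mm above.
- jar: bystander: glass jar with a white cap, 54 mm across, 80 mm high, loose. Origin: centre of its underside.
- carton: bystander: cardboard carton lying flat, 55 x 85 x 22 mm, loose. Origin: centre of its underside.
- dish: bystander: shallow grey plastic dish, 110 mm across, 18 mm high, loose. Origin: centre of its underside.

How it is judged:
By the outcome, as a careful person would: the job done as asked, in the order asked, and still so for the second after the job is handed in, with the robot touching nothing.
It also fails if it takes over 62 s, if anything falls off the work surface, if the arm or the gripper's body presses on something with over 40 N, if the wrist force passes 120 N, or if a joint passes its speed limit or range.

## Robot

A 6-joint arm with a two-finger parallel gripper is mounted at the origin on the work surface. World frame = base frame: x ahead of the robot, y to its left, z up, the work surface at z = 0. Lengths are in mm, angles in rad, forces in N, time in s.
With the tool pointing down it reaches from about 375 to 900 mm from the base axis. Payload 3.1 kg.
Tool frame: the origin (TCP) lies at the very end of the fingers, on their centre line; the grasp point (between the pads) lies 19 mm behind it (pinch_z is the distance from the TCP to the grasp point, in mm); z points along the fingers, y is the line along which they close (so a half turn about z gives the same grasp; the last joint's range is limited). The gripper opens to 85 mm and grips with 20 to 120 N. Pads are 22 mm wide; open, the fingers measure 114 mm over their backs; the gripper's body (76 mm by 85 mm) begins 54 mm behind the grasp point. The pads swing forward as they close: fully open they stand 13 mm farther back than shut.
Start: joints at [-1.454, 0.527, 1.433, -0, 1.181, -0.178], TCP at [182.214, -597.825, 231.31] pointing down, gripper open.
Joint ranges: [-3.08, 3.08], [-0.75, 2.2], [0.22, 2.44], [-1.43, 4.57], [0, 2.65], [-2.85, 2.85]. Speed limits (rad/s): [2.79, 2.79, 3.14, 3.14, 3.14, 3.14].

## Interface

Orientations are given as a 3x3 rotation matrix whose columns are the frame's x, y, z axes.
In Python, from plant import * gives the robot as it stands.
- The arm moves only by the shell command python3 -m pendant 'ROWS' [OPENING] [FORCE]. ROWS is JSON, a list that holds one entry, the list of rows, each a list of 4 numbers: the shift along the world's x, y, z in mm, then the turn about the world's z in degrees. A call has 1 to 8 rows; each row is the pose to reach, as a shift and turn from the pose commanded when the call began; what a row does not reach only later rows make up. A row lasts 1/12 s, in which the tool goes at most 41.7 mm and 7.16 degrees, less where a joint would pass 70% of its speed; a pose out of reach is approached as far as the arm can. A call with a gripper value outside its range is refused whole. OPENING is the opening, from 0 (shut) to 1 (fully open), set as the call begins (- or left out, the last holds). The fingers move at their own pace and stop on an object; FORCE is the grip in N (left out, the last holds). Time passes only in rows, so rows that repeat a pose let the fingers close. It gives the time, the measured TCP pose, the force, the opening and the grip force at its end, in the units of the state.
- read_state(): the state, without advancing time (a new reading comes with each control period).
- camera(name): name is "scene" or "top" or "wrist"; returns (picture, depth): 400x640x3 uint8, red, green, blue; 400x640 float32, mm along the optical axis (not along the pixel's ray), 0 where there is no reading.
- calibration(name): a dict with "fx", "fy", "cx", "cy" (pixels), "R" (3x3) and "t" (3): a world point X has camera coordinates R X + t. Camera axes: x right, y down, z forward; pixel columns grow to the right and rows downward; lengths in mm; the calibration is good to about 2 mm. A picture is of the moment at which its call begins: read the wrist's pose just before it. calibration takes no time and is no camera call; for the wrist camera it gives the pose at the moment of the call.
- job_done(): hands the job in; it is judged then, once.
Trained networks look in the newest picture that a camera, given by its name, has taken for a name from the list of things; names that differ only in an ending like _2 or _b are one class to them, and where a whole thing is asked for, a point or a joint stands for the part that bears it (a point fixed in the world has none). Each returns a list of dicts, best first, with "confidence" (0 to 1); they miss things now and then, are a little off and sometimes report something else, mostly with a low value. They report only what shows in the picture. A call takes as long as a camera call.
- boxes_of(camera, name): "rect" ([left, top, right, bottom] in pixels, round what is visible of it).
The state is a dict: "clock": time; "joints": joint angles; "qd": joint speeds; "tau": joint torques, N m; "ee_pos": TCP position; "eef_rot": TCP orientation; "force": force on the tool from outside, world axes, zero at the start; "moment": the same for the moment, N m; "width": finger opening in mm; "grasp_force": force on a finger pad.
Only numpy, scipy, OpenCV 4.12 (cv2) and the standard library are available. Lean on these libraries where they do the work, as an engineer would, in place of code of your own. Each camera call takes 0.05 s, during which the arm holds its last target. There are 200 camera calls.

## Working session

There is one attempt and no reset: what is moved stays moved. The work goes in short steps, Python scripts to look and compute and a shell command to move; the robot and the scene stay as the last step left them, time stands still between calls to the robot, and variables do not carry over. Pictures are saved under pics/ and viewed, at most 10 in all, crops included, and the job is handed in when it is done.

```bash
mkdir -p pics; ls; cat > h.py <<'E'
from plant import *
import numpy as np, cv2
def world(cam,depth,mask=None,cal=None):
    c=cal or calibration(cam); v,u=np.nonzero((depth>0) if mask is None else (mask&(depth>0)))
    d=depth[v,u]; P=np.c_[(u-c["cx"])/c["fx"]*d,(v-c["cy"])/c["fy"]*d,d]
    return (P-np.array(c["t"]))@np.array(c["R"]),u,v
E
python3 - <<'E'
from h import *
s=read_state(); print(s["clock"],s["ee_pos"],s["eef_rot"],s["width"])
for n in ("top","scene"):
    p,d=camera(n); cv2.imwrite(f"pics/{n}0.png",p[:,:,::-1]); np.save(n+"0.npy",d)
    P,u,v=world(n,d)
    W=np.full(d.shape+(3,),np.nan); W[v,u]=P
    for o in ("cover","blank_tin","finished_tin","slab","jar","carton","dish"):
        for b in boxes_of(n,o)[:2]:
            l,t,r,bb=[int(x) for x in b["rect"]]
            print(n,o,round(b["confidence"],2),[l,t,r,bb],np.nanmedian(W[(t+bb)//2-2:(t+bb)//2+3,(l+r)//2-2:(l+r)//2+3].reshape(-1,3),0).round(1))
print(read_state()["clock"])
E
```

```text
pics
0.0 [ 182.15969989 -597.11206452  230.3302867 ] [[ 9.56560877e-01  2.91532544e-01 -2.55226648e-04]
 [ 2.91532394e-01 -9.56558480e-01  2.17667589e-03]
 [ 3.90432645e-04 -2.15652983e-03 -9.99997598e-01]] 85.114751857781
top cover 0.66 [171, 230, 207, 268] [534.2 242.9  55.9]
top blank_tin 0.95 [162, 222, 218, 280] [530.4 240.2  56.7]
top blank_tin 0.5 [206, 135, 238, 169] [725.8 180.9  79.6]
top finished_tin 0.69 [381, 257, 427, 296] [ 487.3 -189.4   14.8]
top slab 0.8 [274, 203, 343, 278] [557.9   8.7  14.9]
top jar 0.84 [204, 137, 238, 167] [725.3 183.   79.6]
top carton 0.61 [303, 131, 346, 160] [757.8 -21.   21.9]
top dish 0.87 [372, 138, 425, 190] [ 723.4 -179.5    4.8]
scene cover 0.71 [378, 122, 411, 149] [536.9 235.4  56.5]
scene blank_tin 0.68 [370, 117, 420, 163] [543.2 232.5  48.2]
scene blank_tin 0.49 [268, 170, 358, 236] [563.7   3.8  14.9]
scene finished_tin 0.73 [168, 185, 231, 249] [ 462.8 -183.7   17.8]
scene slab 0.75 [269, 171, 358, 237] [565.9   2.1  14.9]
scene jar 0.82 [432, 171, 466, 225] [743.7 168.7  62. ]
scene carton 0.91 [342, 245, 401, 299] [758.7 -26.2  21.7]
scene dish 0.71 [245, 277, 317, 333] [ 711.6 -170.7    4.7]
scene dish 0.35 [169, 185, 234, 249] [ 464.1 -181.    16.7]
0.8
```

View pics/top0.png

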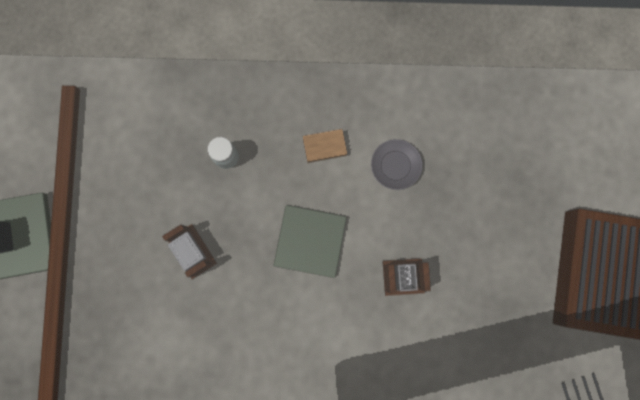

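View pics/scene0.png

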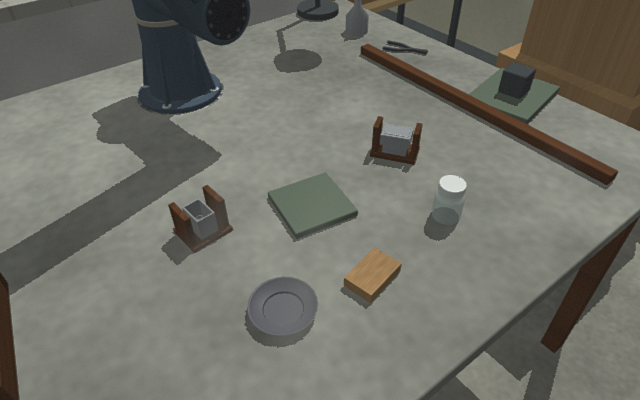

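The top view shows the covered tin at about (188,250), with its cheeks at the ends, the slab at (311,241) and the open tin at (407,277). The network's boxes match these. Next I fit the orientations from depth.

```bash
cat >> h.py <<'E'
def rect(P,c,r,z0,z1):
    m=(np.hypot(P[:,0]-c[0],P[:,1]-c[1])<r)&(P[:,2]>z0)&(P[:,2]<z1)
    q=P[m]; (x,y),(w,h),a=cv2.minAreaRect(q[:,:2].astype(np.float32))
    if w<h: w,h,a=h,w,a+90
    a=(a+90)%180-90
    return m.sum(),np.round([x,y,w,h,a,*q.mean(0)],1)   # a = heading of long side
E
python3 - <<'E'
from h import *
for n in("top","scene"):
    P,_,_=world(n,np.load(n+"0.npy"))
    print(n)
    for nm,c,r,z0,z1 in(("cover roof",(532,241),45,52,61),("blank cheeks",(532,241),70,66,78),("fin cheeks",(487,-187),60,66,78),("fin rim",(487,-187),35,48,58),("fin all",(487,-187),70,5,80),("slab",(560,5),100,12,18)):
        try: print(nm,*rect(P,c,r,z0,z1))
        except Exception as e: print(nm,"none")
E
```

```text
top
cover roof 743 [525.5 246.6  84.8  46.6  35.  530.5 249.7  55.7]
blank cheeks 290 [530.9 248.5  95.7  44.8  34.6 531.  249.1  70.6]
fin cheeks 365 [ 484.9 -190.3   80.7   54.8  -85.7  484.9 -190.2   71. ]
fin rim 141 [ 485.4 -195.8   51.    46.5    3.5  485.5 -193.7   52.5]
fin all 1524 [ 488.2 -195.4  113.4   76.9  -85.1  486.1 -190.7   35.5]
slab 3354 [556.    4.7 129.8 129.6  80.1 555.6   5.1  14.6]
scene
cover roof 453 [527.6 248.2  85.9  52.6  33.9 530.7 246.2  56.3]
blank cheeks 165 [531.1 248.9  96.2  46.7  34.4 532.3 246.6  71.2]
fin cheeks 369 [ 486.1 -189.4   80.2   58.   -86.2  487.9 -192.    71.1]
fin rim 263 [ 484.6 -184.1   54.7   47.8    6.2  486.  -184.2   51.8]
fin all 2368 [ 485.7 -189.8   81.6   74.3  -85.   494.9 -191.3   38.4]
slab 3130 [556.5   5.4 131.3 130.9  -9.7 559.8   3.   14.8]
```

```bash
python3 -m pendant '[[[180,270,0,17.5],[180,270,0,17.5],[180,270,0,17.5],[180,270,0,17.5],[180,270,0,17.5],[180,270,0,17.5],[180,270,0,17.5],[180,270,0,17.5]]]' 1 40
python3 -m pendant '[[[90,290,0,0],[90,290,0,0],[90,290,0,0],[90,290,0,0],[90,290,0,0],[90,290,0,0],[90,290,0,0],[90,290,0,0]]]'
python3 -m pendant '[[[79,285,-70,0],[79,285,-70,0],[79,285,-70,0],[79,285,-70,0],[79,285,-70,0],[79,285,-70,0],[79,285,-70,0],[79,285,-70,0]]]'
```

```text
clock: 1.47
ee_pos: [363.2, -325.0, 231.5]
eef_rot: [[0.824, 0.566, 0.0], [0.566, -0.824, 0.001], [0.001, -0.0, -1.0]]
force: [0.7, -0.5, -1.2]
width: 85.2
grasp_force: 0.0
clock: 2.13
ee_pos: [452.7, -33.0, 231.6]
eef_rot: [[0.822, 0.569, 0.001], [0.569, -0.822, 0.002], [0.002, -0.001, -1.0]]
force: [-0.3, -0.9, -0.0]
width: 85.4
grasp_force: 0.0
clock: 2.8
ee_pos: [532.1, 252.3, 160.2]
eef_rot: [[0.822, 0.569, 0.001], [0.569, -0.822, 0.002], [0.002, -0.001, -1.0]]
force: [0.9, -0.0, -0.1]
width: 85.4
grasp_force: 0.0
```

```bash
cat >> h.py <<'E'
def look(tag,*regs):
    s=read_state(); c=calibration("wrist"); p,d=camera("wrist"); cv2.imwrite(f"pics/{tag}.png",p[:,:,::-1])
    print(s["clock"],np.round(s["ee_pos"],1),"yaw",np.degrees(np.arctan2(s["eef_rot"][1][1],s["eef_rot"][0][1])).round(1))
    P,u,v=world("wrist",d,cal=c)
    for nm,*a in regs:
        try: print(nm,*rect(P,*a))
        except Exception as e: print(nm,"none",e)
    return P,p,d
E
python3 - <<'E'
from h import *
look("w1",("roof",(531,249),36,52,60),("cheeks",(531,249),60,66,78))
E
```

```text
2.8 [532.1 252.3 160.2] yaw -55.3
roof 4814 [530.  251.6  67.9  46.   34.8 532.3 252.7  57.6]
cheeks 2228 [533.  252.6  96.1  43.9  34.1 536.4 254.9  72.4]
```

View pics/w1.png

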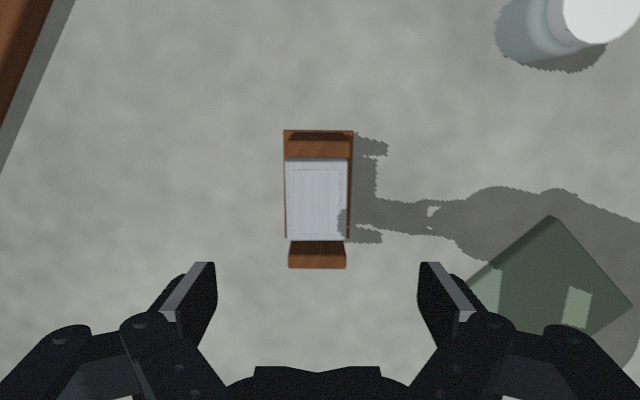

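The wrist view shows the cover at about (318,200), centred between the fingers (mid ~317), long side square to the closing line. I'll descend straight.

```bash
python3 -m pendant '[[[0,0,-35,0.3],[0,0,-70,0.3],[0,0,-95,0.3],[0,0,-112,0.3],[0,0,-122,0.3],[0,0,-130,0.3],[0,0,-130,0.3]]]'
python3 -m pendant '[[[0,0,0,0],[0,0,0,0],[0,0,0,0],[0,0,0,0],[0,0,0,0],[0,0,0,0],[0,0,0,0],[0,0,0,0]]]' 0.4 40
```

```text
clock: 3.43
ee_pos: [530.8, 246.4, 30.4]
eef_rot: [[0.822, 0.569, -0.002], [0.569, -0.822, -0.001], [-0.002, -0.001, -1.0]]
force: [-0.1, -0.3, 0.0]
width: 85.4
grasp_force: 0.0
clock: 4.1
ee_pos: [531.9, 247.7, 32.8]
eef_rot: [[0.822, 0.57, 0.002], [0.57, -0.822, 0.001], [0.002, 0.0, -1.0]]
force: [-0.6, 0.3, 5.6]
width: 45.3
grasp_force: 41.9
```

```bash
python3 -m pendant '[[[0,0,3,0],[0,0,8,0],[0,0,16,0],[0,0,28,0],[0,0,45,0],[0,0,65,0],[0,0,80,0],[0,0,80,0]]]'
python3 -m pendant '[[[0,0,0,0],[0,0,0,0]]]'
python3 - <<'E'
from h import *
s=read_state();x,y,z=s["ee_pos"]
look("w2",("held",(x,y),45,z-5,z+40))
E
```

```text
clock: 4.77
ee_pos: [533.8, 247.8, 115.4]
eef_rot: [[0.822, 0.57, 0.008], [0.57, -0.822, 0.002], [0.007, 0.003, -1.0]]
force: [-0.1, 1.4, -0.2]
width: 45.0
grasp_force: 41.1
clock: 4.93
ee_pos: [530.8, 247.0, 111.1]
eef_rot: [[0.822, 0.57, -0.001], [0.57, -0.822, -0.0], [-0.001, -0.0, -1.0]]
force: [0.3, -0.3, -1.2]
width: 45.3
grasp_force: 41.1
4.9333 [530.8 247.  111.1] yaw -55.3
held 20921 [533.4 249.1  72.8  63.5 -54.8 538.1 252.2 135.2]
```

View pics/w2.png

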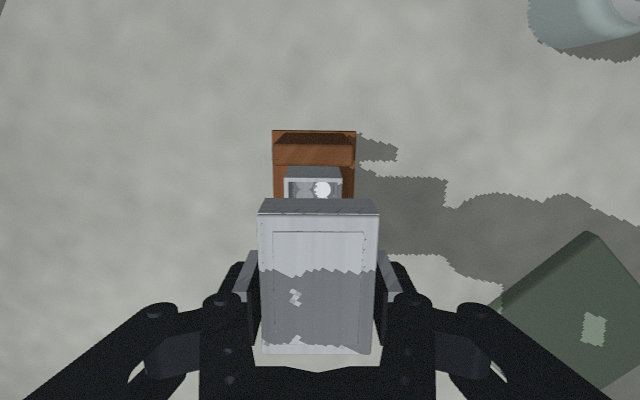

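Lifted straight, cover level and centred, tin empty beneath. Moving to the slab.

```bash
python3 -m pendant '[[[2,-20,0,-4],[5,-55,0,-10],[9,-95,-10,-16],[14,-135,-20,-22],[18,-175,-35,-28],[22,-210,-50,-30],[24,-235,-60,-30],[25,-242,-65,-30]]]'
python3 -m pendant '[[[0,0,-8,0],[0,0,-16,0],[0,0,-22,0],[0,0,-26,0],[0,0,-28,0],[0,0,-29,0],[0,0,-30,0],[0,0,-30,0]]]'
```

```text
clock: 5.65
ee_pos: [555.5, 1.3, 43.8]
eef_rot: [[0.997, 0.078, -0.003], [0.078, -0.997, -0.0], [-0.003, -0.0, -1.0]]
force: [0.4, -0.1, -0.6]
width: 45.5
grasp_force: 41.1
clock: 6.32
ee_pos: [556.4, 5.7, 16.5]
eef_rot: [[0.996, 0.084, 0.001], [0.084, -0.996, -0.0], [0.001, 0.0, -1.0]]
force: [1.1, 0.3, -1.6]
width: 45.1
grasp_force: 41.1
```

```bash
python3 -m pendant '[[[0,0,-0.5,0],[0,0,-1,0],[0,0,-1.2,0],[0,0,-1.2,0]]]'|grep -E "ee_pos|force|clock"
python3 -m pendant '[[[0,0,-0.5,0],[0,0,-1,0],[0,0,-1.2,0],[0,0,-1.2,0]]]'|grep -E "ee_pos|force|clock"
```

```text
clock: 6.65
ee_pos: [556.5, 5.3, 15.8]
force: [-1.1, 1.6, 5.3]
grasp_force: 41.8
clock: 6.98
ee_pos: [556.5, 5.3, 15.8]
force: [-2.6, 2.2, 13.9]
grasp_force: 42.9
```

```bash
python3 -m pendant '[[[0,0,0.8,0],[0,0,1.2,0],[0,0,1.2,0]]]'|grep -E "ee_pos|force|clock"
python3 -m pendant '[[[0,0,0,0],[0,0,0,0],[0,0,0,0],[0,0,0,0],[0,0,0,0],[0,0,0,0],[0,0,0,0]]]' 1
python3 -m pendant '[[[0,0,6,0],[0,0,20,0],[0,0,45,0],[0,0,75,0],[0,0,105,0],[0,0,125,0],[0,0,130,0],[0,0,130,0]]]'
python3 -m pendant '[[[0,0,0,7],[0,0,0,14],[0,0,0,21],[0,0,0,28],[0,0,0,35],[0,0,0,42],[0,0,0,49],[0,0,0,56]]]' >/dev/null
python3 -m pendant '[[[0,0,0,7],[0,0,0,14],[0,0,0,21],[0,0,0,28],[0,0,0,34],[0,0,0,34],[0,0,0,34]]]'|grep ee
python3 - <<'E'
from h import *
P,p,d=look("w3",("roof",(556,5),45,30,50),("slab",(556,5),110,12,18))
E
```

```text
clock: 7.23
ee_pos: [556.5, 5.3, 15.8]
force: [-0.3, 1.8, 7.8]
grasp_force: 42.1
clock: 7.82
ee_pos: [556.1, 5.1, 14.9]
eef_rot: [[0.997, 0.083, -0.0], [0.083, -0.997, 0.0], [-0.0, -0.0, -1.0]]
force: [-0.1, 0.4, 0.8]
width: 85.5
grasp_force: 0.0
clock: 8.48
ee_pos: [557.3, 5.0, 147.1]
eef_rot: [[0.997, 0.083, 0.004], [0.083, -0.997, -0.001], [0.004, 0.001, -1.0]]
force: [0.4, 0.4, -0.5]
width: 85.4
grasp_force: 0.0
ee_pos: [555.2, 5.3, 143.7]
eef_rot: [[-0.08, 0.997, -0.003], [0.997, 0.08, 0.001], [0.001, -0.003, -1.0]]
9.7333 [555.2   5.3 143.7] yaw 4.6
roof 4943 [559.1   6.2  62.2  46.6   3.9 558.9   8.1  40.4]
slab 18750 [558.2   7.7 130.3 129.7 -10.  557.1  15.2  16. ]
```

View pics/w3.png

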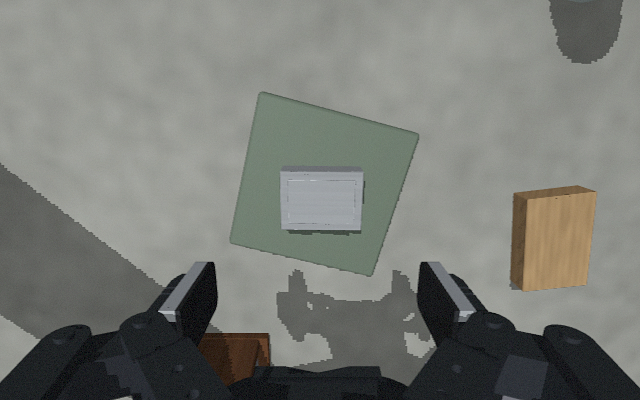

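Cover rests flat, right way up on the slab at pixel (321,199), square to the turned gripper (finger mid ~317), so about 2 mm off in x. Regrip by the short ends.

```bash
python3 -m pendant '[[[2,-1,-35,-0.3],[2,-1,-70,-0.3],[2,-1,-95,-0.3],[2,-1,-113,-0.3],[2,-1,-124,-0.3],[2,-1,-130,-0.3],[2,-1,-133,-0.3],[2,-1,-133,-0.3]]]'|grep -E "ee_pos|force|clock"
python3 -m pendant '[[[0,0,0,0],[0,0,0,0],[0,0,0,0],[0,0,0,0],[0,0,0,0],[0,0,0,0],[0,0,0,0]]]' 0.55 40
```

```text
clock: 10.45
ee_pos: [558.5, 4.1, 12.1]
force: [0.3, 0.4, -0.5]
grasp_force: 0.0
clock: 11.03
ee_pos: [559.1, 4.0, 13.5]
eef_rot: [[-0.077, 0.997, 0.002], [0.997, 0.077, -0.0], [-0.001, 0.002, -1.0]]
force: [-0.9, 0.2, 7.5]
width: 61.3
grasp_force: 44.3
```

```bash
python3 -m pendant '[[[0,0,3,0],[0,0,8,0],[0,0,18,0],[0,0,35,0],[0,0,60,0],[0,0,90,0],[0,0,105,0],[0,0,108,0]]]'|grep -E "ee_pos|force|width"
python3 -m pendant '[[[-5,-20,0,0],[-15,-55,0,0],[-26,-92,0,0],[-37,-130,0,0],[-48,-167,0,0],[-59,-204,0,0],[-68,-235,0,0],[-73,-254,0,0]]]'|grep -E "ee_pos|force"
python3 -m pendant '[[[0,0,0,0],[0,0,0,0],[0,0,0,0],[0,0,0,0]]]'|grep -E "ee_pos|force|width|clock"
python3 - <<'E'
from h import *
s=read_state();x,y,z=s["ee_pos"]
P,p,d=look("w4",("cheeks",(487,-188),62,66,80),("rim",(487,-188),26,48,58),("base",(487,-188),70,5,80),("held",(x,y),40,z+15,z+32))
np.save("w4P.npy",P)
E
```

```text
ee_pos: [560.3, 3.9, 123.9]
force: [0.3, 0.1, -0.4]
width: 61.0
grasp_force: 43.7
ee_pos: [483.8, -253.0, 119.5]
force: [0.5, 0.4, -0.9]
grasp_force: 43.7
clock: 12.7
ee_pos: [485.0, -248.2, 119.7]
force: [0.6, -0.9, -1.1]
width: 61.8
grasp_force: 43.6
12.7 [ 485.  -248.2  119.7] yaw 4.5
cheeks 4762 [ 487.4 -187.6   79.4   55.9  -85.3  486.9 -183.5   72.7]
rim 1047 [ 487.3 -187.7   51.2   34.7    4.5  486.9 -187.8   53.6]
base 14878 [ 487.3 -187.6   81.7   72.2  -85.5  486.8 -187.1   40.2]
held 19017 [ 484.3 -245.7   77.6   46.8    4.5  485.6 -241.9  146.3]
```

View pics/w4.png

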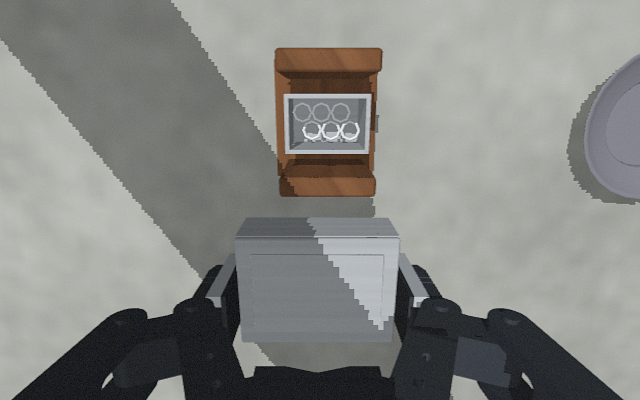

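The wrist view shows the open tin at (328,123), square to the held cover (roof ~(318,285)), so about 3 mm more in x is needed. I'll refine the roof centre.

```bash
python3 - <<'E'
from h import *
P=np.load("w4P.npy"); c=np.array([485,-245.5]); a=np.radians(4.5); R=np.array([[np.cos(a),np.sin(a)],[-np.sin(a),np.cos(a)]])
m=(np.hypot(*(P[:,:2]-c).T)<50)&(P[:,2]>125); Q=(P[m,:2]-c)@R.T; z=P[m,2]
h,e=np.histogram(z,np.arange(125,165,1)); print(dict(zip(e.astype(int),h)))
z0=e[h.argmax()]+.5
k=abs(z-z0)<2
for v in(14,18,21,-18,-21):
    s=k&(abs(Q[:,1]-v)<1.5); print("y",v,np.percentile(Q[s,0],[0,1,99,100]).round(1))
for u in(-20,-8,0,8,20):
    s=k&(abs(Q[:,0]-u)<1.5); print("x",u,np.percentile(Q[s,1],[0,1,99,100]).round(1))
print("tin",R@(np.array([487.3,-187.65])-c))
E
```

```text
{np.int64(125): np.int64(119), np.int64(126): np.int64(108), np.int64(127): np.int64(115), np.int64(128): np.int64(124), np.int64(129): np.int64(140), np.int64(130): np.int64(139), np.int64(131): np.int64(128), np.int64(132): np.int64(151), np.int64(133): np.int64(153), np.int64(134): np.int64(184), np.int64(135): np.int64(181), np.int64(136): np.int64(189), np.int64(137): np.int64(201), np.int64(138): np.int64(189), np.int64(139): np.int64(211), np.int64(140): np.int64(216), np.int64(141): np.int64(218), np.int64(142): np.int64(260), np.int64(143): np.int64(236), np.int64(144): np.int64(272), np.int64(145): np.int64(2259), np.int64(146): np.int64(6875), np.int64(147): np.int64(6635), np.int64(148): np.int64(1115), np.int64(149): np.int64(153), np.int64(150): np.int64(137), np.int64(151): np.int64(171), np.int64(152): np.int64(166), np.int64(153): np.int64(155), np.int64(154): np.int64(186), np.int64(155): np.int64(166), np.int64(156): np.int64(180), np.int64(157): np.int64(157), np.int64(158): np.int64(137), np.int64(159): np.int64(152), np.int64(160): np.int64(144), np.int64(161): np.int64(150), np.int64(162): np.int64(182), np.int64(163): np.int64(402)}
y 14 [-29.9 -29.2  31.2  32. ]
y 18 [-29.8 -29.   31.2  32.1]
y 21 [-29.7 -29.1  31.3  32. ]
y -18 [-30.1 -29.2  31.1  31.6]
y -21 [-29.7 -29.2  31.2  32. ]
x -20 [-23.3 -22.3  22.4  23.2]
x -8 [-22.9 -22.2  22.5  22.9]
x 0 [-23.1 -22.   22.5  22.7]
x 8 [-23.4 -22.4  22.6  22.8]
x 20 [-23.3 -22.3  22.4  22.8]
tin [ 6.83176856 57.49121184]
```

```bash
python3 -m pendant '[[[0,15,0,0],[1,35,0,0],[1,50,0,0],[1,57,0,0],[1,60,0,0],[1,60,0,0],[1,60,0,0],[1,60,0,0]]]'|grep -E "ee_pos|force"
python3 -m pendant '[[[0,0,-15,0],[0,0,-32,0],[0,0,-46,0],[0,0,-55,0],[0,0,-60,0],[0,0,-62,0],[0,0,-62,0],[0,0,-62,0]]]'|grep -E "ee_pos|force|clock"
python3 -m pendant '[[[0,0,-3,0],[0,0,-5,0],[0,0,-7,0],[0,0,-9,0],[0,0,-11,0],[0,0,-12,0],[0,0,-12,0]]]'|grep -E "ee_pos|force|clock"
```

```text
ee_pos: [486.6, -190.5, 120.2]
force: [-1.1, -0.3, -1.5]
grasp_force: 43.6
clock: 14.08
ee_pos: [486.6, -190.2, 58.5]
force: [0.2, 0.1, -0.6]
grasp_force: 43.7
clock: 14.67
ee_pos: [486.0, -189.7, 45.8]
force: [-0.1, -0.6, -0.6]
grasp_force: 43.7
```

The skirt has passed the rim (51 mm) without force. Lowering on to the seat.

```bash
python3 -m pendant '[[[0,0,-3,0],[0,0,-6,0],[0,0,-9,0],[0,0,-11,0],[0,0,-13,0],[0,0,-14,0],[0,0,-14,0]]]'|grep -E "ee_pos|force|clock"
python3 -m pendant '[[[0,0,-0.7,0],[0,0,-1.4,0],[0,0,-2,0],[0,0,-2.5,0],[0,0,-2.5,0],[0,0,-2.5,0]]]'|grep -E "ee_pos|force|clock"
```

```text
clock: 15.25
ee_pos: [486.1, -189.7, 31.8]
force: [-0.2, -0.7, -0.3]
grasp_force: 43.7
clock: 15.75
ee_pos: [486.3, -189.9, 30.5]
force: [-1.2, -0.1, 6.0]
grasp_force: 44.4
```

```bash
python3 -m pendant '[[[0,0,-1,0],[0,0,-2,0],[0,0,-2.5,0],[0,0,-2.5,0],[0,0,-2.5,0]]]'|grep -E "ee_pos|force|clock"
python3 -m pendant '[[[0,0,1.5,0],[0,0,3,0],[0,0,3.2,0],[0,0,3.2,0]]]'|grep -E "ee_pos|force"
python3 -m pendant '[[[0,0,0,0],[0,0,0,0],[0,0,0,0],[0,0,0,0],[0,0,0,0],[0,0,0,0],[0,0,0,0]]]' 1|grep -E "ee_pos|force|width"
python3 -m pendant '[[[0,0,6,0],[0,0,20,0],[0,0,45,0],[0,0,75,0],[0,0,105,0],[0,0,125,0],[0,0,130,0],[0,0,130,0]]]'|grep -E "ee_pos|force"
python3 -m pendant '[[[0,-20,0,0],[0,-45,0,0],[0,-60,0,0],[0,-60,0,0],[0,-60,0,0],[0,-60,0,0]]]'|grep -E "ee_pos|force|clock"
python3 - <<'E'
from h import *
P,p,d=look("w5",("roof",(487,-188),40,48,66),("roof tight",(487,-188),20,48,66),("cheeks",(487,-188),62,68,80))
a=np.radians(4.5)
for u in(-24,0,24):
  for v in(-17,17):
    q=np.array([487.3,-187.6])+[u*np.cos(a)-v*np.sin(a),u*np.sin(a)+v*np.cos(a)]
    m=np.hypot(*(P[:,:2]-q).T)<3; print(u,v,np.median(P[m,2]).round(1))
E
```

```text
clock: 16.17
ee_pos: [486.4, -189.9, 30.4]
force: [-4.2, 1.2, 25.3]
grasp_force: 46.8
ee_pos: [486.4, -190.0, 30.5]
force: [-0.7, -0.2, 5.9]
grasp_force: 44.5
ee_pos: [486.2, -189.8, 30.2]
force: [-0.5, 0.6, -0.8]
width: 85.4
grasp_force: 0.0
ee_pos: [487.1, -190.4, 162.2]
force: [0.6, 0.3, -0.7]
grasp_force: 0.0
clock: 18.25
ee_pos: [485.3, -248.7, 159.2]
force: [0.4, 0.7, -0.8]
grasp_force: 0.0
18.25 [ 485.3 -248.7  159.2] yaw 4.4
roof 6378 [ 487.5 -187.8   62.1   56.8    4.4  487.5 -187.7   57.6]
roof tight 2638 [ 486.9 -188.1   39.6   39.2  -86.4  487.  -187.6   58. ]
cheeks 3286 [ 487.1 -187.4   79.8   55.9  -85.5  486.9 -183.4   72.7]
-24 -17 57.4
-24 17 57.1
0 -17 57.6
0 17 57.7
24 -17 57.6
24 17 57.2
```

View pics/w5.png

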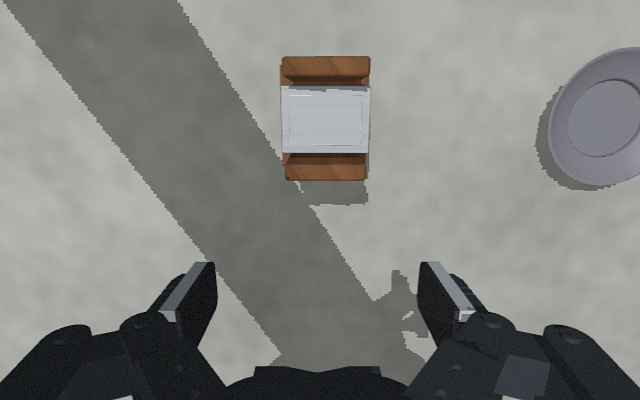

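The cover sits level on the tin at (325,118). Its roof reads 57.5 mm, the same as it read when seated at the start (57.6).

```bash
python3 -c "
from plant import *
print(job_done())"
```

```text
the job is handed in; nothing more can be done
None
```

The cover was set down and regripped on the slab, and is now right way up, level and fully home on the open tin; the job was handed in at about 18 s, and the arm never went near the jar, carton or dish.

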